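# Pick the brass spacer and clamp it in the length gauge

### The job

Pick the long brass spacer rod out of the blue pick bin under the wire shelf, lay it in the cradle of the length gauge and let go of it, then slide the red carriage up until it pinches the rod firmly but gently against the anvil, wherever that has been set, and leave it closed. Everything else in the bin stays in the bin, and the stapler, mug and tape reel on the desk are not to be disturbed.

Things in the scene. Friction and masses are not known exactly. Their poses are not given: they have to be found in the camera images.
- rack: Fixed black rack with a blue bin. Origin on the desk under the bin's centre; x into the rack (open front at -x), z up. In mm: bin inside x +-55, y +-124, floor z 40, front lip top z 65, sides 73, back 116. Wire shelf at z 199-207 over x -10..144, y +-153; stock bins on it at x > 50, to z 272. Only a 45 mm strip is open from above: lean the tool 30-40 deg, its body out over the lip.
- rod: TARGET: solid brass rod, 20 mm diameter, 60 mm long, 0.1 to 0.21 kg, lying on the bin floor in one of three places across the bin, its axis within about 17 deg of the rack's x. Local x is its axis; origin on its surface (underside at the start) at mid-length.
- rod_center (a point): Centre of the brass rod (mid-length, on its axis); 10 mm above the bin floor at the start.
- steel_rod: Grey steel rod of the same size as the target (20 x 60 mm), lying in the bin; leave it. Origin: its underside at mid-length.
- nylon_rod: White nylon rod, same size (20 x 60 mm), lying in the bin; leave it. Origin: its underside at mid-length.
- collar: Steel collar, 24 mm diameter, 12 mm high, in the bin; leave it. Origin: centre of its underside.
- bush: Short brass bush, 22 mm diameter, 17 mm high, upright in the bin; leave it. Origin: centre of its underside.
- bolt: Bolt standing on its head in the bin, head 24 mm diameter x 10 mm, shank 12 mm diameter to 35 mm high; leave it. Origin: centre of its underside.
- gauge: Fixed grey gauge. Origin on the desk under the cradle's middle; x to the carriage, z up. In mm: base x -130..180, y +-50. Blue anvil, hand-set, not reported: its face is somewhere at x -76..-40; 24 thick, steel nose y +-18, top z 74. Cradle x -87..57: two bars of diameter 6, 11 apart, centres z 50, on a thin web; a rod in it has its axis at y 0, z 62. Guide bars y +-31, tops z 42.
- carriage (a joint): Travel (m) of the red carriage to the anvil: 0 open, 0.088 shut. Its jaw face is at gauge x = 60 mm minus the travel, so with the rod hard on the anvil it reads 0.040 to 0.076, depending on the anvil. Starts at 0 to 0.010, slides with about 3 N friction, stays where it is left. Top z 74 mm, 70 mm long, 76 mm wide.
- knob (a point): Centre of the top of the carriage's black knob: upright cylinder 20 mm diameter, from z = 74 to 120 mm above the desk, on the gauge's centre line, 42 mm behind the jaw face; free all round to pinch from above or push.
- stapler: Blue and black stapler, 130 x 34 x 33 mm, bystander. Origin: centre of its underside.
- mug: Red mug, 80 mm diameter, 95 mm high, bystander. Origin: centre of its underside.
- tape: Grey tape reel lying flat, 90 mm diameter, 24 mm high, bystander. Origin: centre of its underside.

How it is judged:
By the outcome, as a careful person would: the job done as asked, in the order asked, and still so for the second after the job is handed in, with the robot touching nothing.
It also fails if it takes over 58 s, if anything falls off the work surface, if the arm or the gripper's body presses on something with over 40 N, if the wrist force passes 120 N, or if a joint passes its speed limit or range.

### The arm

A 6-joint arm with a two-finger parallel gripper is mounted at the origin on the work surface. World frame = base frame: x ahead of the robot, y to its left, z up, the work surface at z = 0. Lengths are in m, angles in rad, forces in N, time in s.
With the tool pointing down it reaches from about 0.3 to 0.875 m from the base axis. Payload 6.4 kg.
Tool frame: the origin (TCP) lies between the finger pads; the fingertips stand 19 mm ahead of it and the grasp point (between the pads) is the TCP (ctrl.tips_ahead is the z of the fingertips in the tool frame, in m); z points along the fingers, y is the line along which they close (so a half turn about z gives the same grasp; the last joint's range is limited). The gripper opens to 85 mm and grips with 20 to 120 N. Pads are 22 mm wide; open, the fingers measure 114 mm over their backs; the gripper's body (76 mm by 85 mm) begins 54 mm behind the grasp point. The pads swing forward as they close: fully open they stand 13 mm farther back than shut.
Start: joints at [-1.335, 0.181, 1.607, -0, 1.354, -0.206], TCP at [0.246, -0.52, 0.227] pointing down, gripper open.
Joint ranges: [-2.99, 2.99], [-0.89, 2.07], [0.3, 2.58], [-1.14, 4.28], [0, 2.63], [-3.12, 3.12]. Speed limits (rad/s): [2.57, 2.57, 3.01, 3.14, 3.14, 3.14].

### API

Orientations are given as a unit quaternion [w, x, y, z].
In Python, from bench import readout, vision, ctrl gives the robot as it stands.
- The arm moves only by the tool play_rows, never from a script. Its arguments are lists of equal length, an entry for each row: "xyz": the shift along the tool's x, y, z in mm, a list of three; "rot": the turn, a rotation vector about the tool's x, y, z in rad, a list of three; "grip": the opening, from 0 (shut) to 1 (fully open). In form: {"xyz": [[x, y, z], ...], "rot": [[rx, ry, rz], ...], "grip": [grip, ...]}. A call has exactly 10 rows; each row is the pose to reach, as a shift and turn from the pose commanded when the call began, along the tool's axes at that moment; what a row does not reach only later rows make up. A row lasts 1/8 s, in which the tool goes at most 62.5 mm and 10.7 degrees, less where a joint would pass 70% of its speed; a pose out of reach is approached as far as the arm can. A call with a gripper value outside its range is refused whole. The fingers move at their own pace and stop on an object; the grip force is fixed at half the most. Time passes only in rows, so rows that repeat a pose let the fingers close, or fill a call up. It gives the time, the measured TCP pose, the force, the opening and the grip force at its end, in the units of the state.
- readout.get_obs(): the state, without advancing time (a new reading comes with each control period).
- vision.camera(name): name is "scene" or "top"; returns a dict with "color" (384x512x3 uint8, red, green, blue), "depth" (384x512 float32, m along the optical axis (not along the pixel's ray), 0 where there is no reading), "camera_matrix" (3x3 intrinsics, pixels), "k1" (the pictures are not rectified: a ray, as slopes to the right and down, at radius r is drawn at 1 + k1 r^2 times it, then the intrinsics apply), "extrinsics" (4x4, takes a point from camera to world coordinates). Camera axes: x right, y down, z forward; pixel columns grow to the right and rows downward; lengths in m; the calibration is good to about 2 mm. A picture is of the moment at which its call begins.
- ctrl.hand_in(): hands the job in; it is judged then, once.
The state is a dict: "time_s": time; "q": joint angles; "dq": joint speeds; "joint_efforts": joint torques, N m; "eef_pos": TCP position; "eef_rot": TCP orientation; "wrist_force": force on the tool from outside, world axes, zero at the start; "torque": the same for the moment, N m; "opening": opening from 0.0 (shut) to 1.0 (fully open); "grasp_force": force on a finger pad.
Only numpy, scipy, OpenCV 4.12 (cv2) and the standard library are available. Lean on these libraries where they do the work, as an engineer would, in place of code of your own. Each camera call takes 0.05 s, during which the arm holds its last target. There are 200 camera calls.

## Working session

There is one attempt and no reset: what is moved stays moved. The work goes in short steps, Python scripts to look and compute and a tool call to move; the robot and the scene stay as the last step left them, time stands still between calls to the robot, and variables do not carry over. Pictures are saved under pics/ and viewed, at most 10 in all, crops included, and the job is handed in when it is done.

Besides the shell and the picture viewer there is one more tool, called after "Call:" in YAML: its name, and indented under it one key for each argument. play_rows: Moves the arm, as the interface text tells. Its arguments: {"type":"object","properties":{"xyz":{"type":"array","items":{"type":"array","items":{"type":"number"}}},"rot":{"type":"array","items":{"type":"array","items":{"type":"number"}}},"grip":{"type":"array","items":{"type":"number"}}},"required":["xyz","rot","grip"]}

```bash
mkdir -p pics; ls
cat > h.py <<'E'
import numpy as np, cv2
from bench import readout, vision, ctrl
from scipy.spatial.transform import Rotation as R
def cloud(c):
    K=c["camera_matrix"];h,w=c["depth"].shape
    uv=np.stack(np.meshgrid(np.arange(w),np.arange(h)),-1).reshape(-1,1,2).astype(np.float32)
    s=cv2.undistortPoints(uv,K,np.array([c["k1"],0,0,0,0.])).reshape(h,w,2)
    z=c["depth"][...,None]
    P=np.concatenate([s*z,z],-1)
    T=c["extrinsics"];return P@T[:3,:3].T+T[:3,3], s
def save(n,c): cv2.imwrite("pics/"+n,cv2.cvtColor(c["color"],cv2.COLOR_RGB2BGR))
E
python3 - <<'E'
from h import *
for n in("scene","top"):
    c=vision.camera(n);save(n+"0.png",c);np.savez(n+"0.npz",**c);print(n,c["camera_matrix"].tolist(),c["k1"],c["extrinsics"].round(3).tolist())
print(readout.get_obs())
E
```

```text
pics
scene [[356.19610894897966, 0.0, 253.36771124962706], [0.0, 356.19610894897966, 189.45966432202258], [0.0, 0.0, 1.0]] -0.0669366938648135 [[0.207, 0.833, -0.513, 1.051], [0.978, -0.181, 0.101, -0.14], [-0.009, -0.523, -0.852, 0.906], [0.0, 0.0, 0.0, 1.0]]
top [[446.58068671879994, 0.0, 259.3425934240058], [0.0, 446.58068671879994, 195.6496659640837], [0.0, 0.0, 1.0]] -0.11267386493275747 [[-0.003, -0.984, 0.18, 0.376], [-1.0, 0.008, 0.028, -0.061], [-0.029, -0.18, -0.983, 1.123], [0.0, 0.0, 0.0, 1.0]]
{'time_s': 0.1, 'q': array([-1.33526878e+00,  1.81477332e-01,  1.60792336e+00,  1.59158317e-05,
        1.35382150e+00, -2.06316107e-01]), 'dq': array([ 1.01370580e-04, -9.00034896e-05, -5.83082362e-04, -3.60513435e-04,
        7.09635024e-05, -2.81346011e-05]), 'joint_efforts': array([ 2.35923808e-04, -4.45876980e+01, -3.52235878e+01, -3.44085147e-04,
        4.13228525e-03, -1.23991899e-06]), 'eef_pos': array([ 0.24576279, -0.51926071,  0.22656089]), 'eef_rot': array([-8.14797766e-04,  9.75695918e-01,  2.19127386e-01, -4.13079394e-06]), 'wrist_force': array([-0.2962817 , -0.18377266, -0.10547328]), 'torque': array([-0.02210171,  0.01086385, -0.04610051]), 'grasp_force': 0.0, 'opening': 1.0000138505247005}
```

View pics/scene0.png

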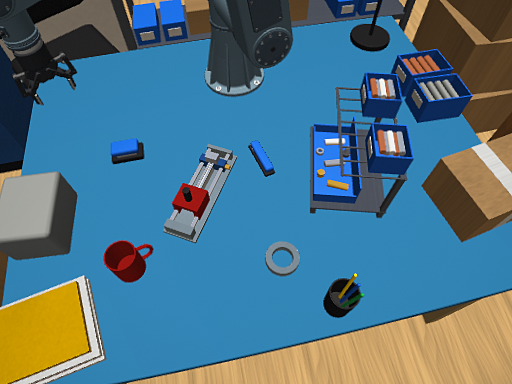

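View pics/top0.png

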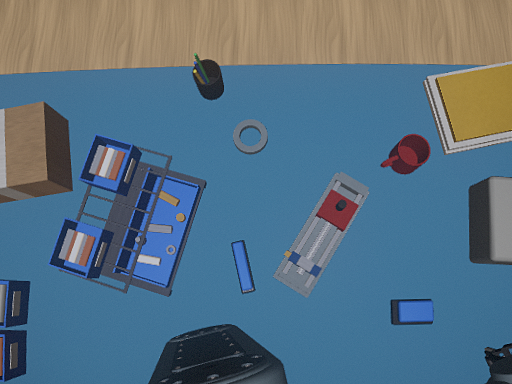

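The scene view shows the brass rod at (338,185), the gauge with the red carriage at (190,200), and the anvil near (215,160). In the top view the brass rod is at (169,199) and is partly clear of the shelf. The knob is at (341,205), the anvil at (305,262), and the stapler at (243,266), between the bin and the gauge.

```bash
cat > meas.py <<'E'
from h import *
for n in("scene","top"):
    c=dict(np.load(n+"0.npz"));P,s=cloud(c);hsv=cv2.cvtColor(c["color"],cv2.COLOR_RGB2HSV).astype(int);H,S,V=hsv[...,0],hsv[...,1],hsv[...,2]
    z=P[...,2]; T=c["extrinsics"]
    def onplane(m,h):
        d=np.c_[s[m],np.ones(m.sum())]@T[:3,:3].T; o=T[:3,3]
        return o+d*((h-o[2])/d[:,2:])
    def rect(p): 
        r=cv2.minAreaRect((p[:,:2]*1000).astype(np.float32)); return np.round(r[0],1),np.round(r[1],1),round(r[2],1)
    print("==",n)
    m=(abs(H-18)<8)&(S>120)&(z>.03)&(z<.08)&(P[...,0]<.8)&(P[...,0]>.3)
    k,l,st,ce=cv2.connectedComponentsWithStats(m.astype(np.uint8))
    for i in range(1,k):
        if st[i,4]>15:
            q=P[l==i]; print("brass",st[i],rect(q),q.mean(0).round(4),"zmax",np.percentile(q[:,2],[5,50,95]).round(4))
            if st[i,4]>60:
                u,sv,vt=np.linalg.svd(q[:,:2]-q[:,:2].mean(0),full_matrices=False);print("  axis",vt[0].round(3), "onplane z=.052", onplane(l==i,.052).mean(0).round(4))
    m=((H<6)|(H>174))&(S>130)&(abs(z-.074)<.005)
    k,l,st,ce=cv2.connectedComponentsWithStats(m.astype(np.uint8))
    for i in range(1,k):
        if st[i,4]>100: q=P[l==i];print("red",st[i],rect(q),rect(onplane(l==i,.074)),np.median(q[:,2]).round(4))
    m=(V<70)&(abs(z-.12)<.006)&(P[...,0]>.35)&(P[...,1]<-.1)
    k,l,st,ce=cv2.connectedComponentsWithStats(m.astype(np.uint8))
    for i in range(1,k):
        if 10<st[i,4]<600: q=P[l==i];print("knob",st[i],rect(q),q.mean(0).round(4))
    # gauge anything
    m=(abs(H-110)<12)&(S>100)&(z>.015)&(z<.3)
    k,l,st,ce=cv2.connectedComponentsWithStats(m.astype(np.uint8))
    for i in range(1,k):
        if st[i,4]>25: q=P[l==i];print("blue",st[i],rect(q),np.percentile(q[:,2],[5,50,95]).round(4))
    m=(S<60)&(z>.012)&(z<.06)&(P[...,0]<.75)&(P[...,1]<-.05)&(P[...,1]>-.4)&(P[...,0]>.3)
    k,l,st,ce=cv2.connectedComponentsWithStats(m.astype(np.uint8))
    for i in range(1,k):
        if st[i,4]>150: q=P[l==i];print("grey",st[i],rect(q),np.percentile(q[:,2],[5,50,95]).round(4))
E
python3 meas.py
python3 - <<'E'
import cv2
a=cv2.imread("pics/top0.png")[150:310,40:215];b=cv2.imread("pics/top0.png")[165:305,260:385]
cv2.imwrite("pics/z1.png",cv2.hconcat([cv2.resize(a,(420,384),interpolation=2),cv2.resize(b,(343,384),interpolation=2)]))
E
```

```text
== scene
brass [225 164   5   6  23] (array([434. , -98.8]), array([14.4, 11.9]), 48.3) [ 0.4347 -0.0984  0.0408] zmax [0.0351 0.0411 0.0443]
brass [317 169   7   9  45] (array([522.4, 160.7]), array([16.4, 18.8]), 68.6) [0.5244 0.1606 0.0546] zmax [0.0453 0.0563 0.0592]
brass [425 172  78  66 966] (array([716.6, 494.2]), array([222.1,  90.6]), 34.7) [0.7141 0.4897 0.0552] zmax [0.032  0.0557 0.0775]
  axis [0.961 0.277] onplane z=.052 [0.7128 0.4923 0.052 ]
brass [327 180  21  10 130] (array([572.8, 195.6]), array([57.5, 16.7]), 61.7) [0.5741 0.1947 0.0567] zmax [0.0496 0.0576 0.061 ]
  axis [0.47  0.883] onplane z=.052 [0.5715 0.1965 0.052 ]
brass [   0  281   85   51 2472] (array([ 761.4, -607.3]), array([ 94.4, 198.8]), 4.9) [ 0.7632 -0.5983  0.0629] zmax [0.0603 0.063  0.0655]
  axis [ 0.073 -0.997] onplane z=.052 [ 0.7594 -0.6042  0.052 ]
red [172 183  36  29 543] (array([ 536. , -216.6]), array([76.8, 71.3]), 57.1) (array([ 536.7, -216.3]), array([76.6, 72.3]), 57.9) 0.0733
knob [ 32 174  30  67 120] (array([ 516.2, -562.5]), array([ 44.7, 194.3]), 71.9) [ 0.5319 -0.5675  0.11
[... 3697 characters left out ...]
1] (array([388.4, 289.4]), array([45.1, 17.1]), 86.8) [0.0388 0.0804 0.1167]
blue [  0 280  28  48 754] (array([308.6, 583.1]), array([ 46.5, 111.4]), 80.7) [0.0193 0.0734 0.1003]
blue [395 299  39  24 819] (array([ 291.6, -402.6]), array([93.3, 55.3]), 88.9) [0.0387 0.051  0.0544]
blue [  0 330  24  52 792] (array([180.9, 594. ]), array([111.9,  55.8]), 1.7) [0.0188 0.0666 0.1003]
grey [332 172  37  41 590] (array([ 586.1, -248.9]), array([97.7, 60.6]), 57.9) [0.0127 0.0428 0.0481]
grey [ 289  216   57   54 1118] (array([ 464.9, -172.9]), array([100.3, 117.5]), 60.2) [0.0123 0.0397 0.0533]
grey [274 257  42  37 551] (array([ 375.4, -116.4]), array([96. , 55.6]), 55.4) [0.0122 0.0408 0.0494]
```

View pics/z1.png

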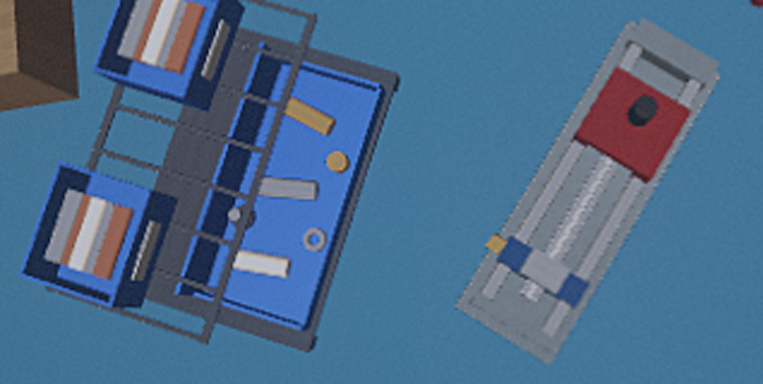

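```bash
cat > m2.py <<'E'
from h import *
print("tips",ctrl.tips_ahead)
def rect(p): 
    r=cv2.minAreaRect((p[:,:2]*1000).astype(np.float32)); return np.round(r[0],1),np.round(r[1],1),round(r[2],1)
for n in("scene","top"):
    c=dict(np.load(n+"0.npz"));P,s=cloud(c);z=P[...,2];hsv=cv2.cvtColor(c["color"],cv2.COLOR_RGB2HSV).astype(int);H,S,V=hsv[...,0],hsv[...,1],hsv[...,2]
    X,Y=P[...,0],P[...,1]
    def big(m,k=3):
        k_,l,st,_=cv2.connectedComponentsWithStats(m.astype(np.uint8),connectivity=8)
        for i in np.argsort(-st[1:,4])[:k]+1: print("   ",st[i],rect(P[l==i]),np.median(z[l==i]).round(4))
    print(n,"shelf");m=(abs(z-.203)<.009)&(Y>.05)&(Y<.4)&(X>.3)&(X<.75)&(V<110);print(rect(P[m]));big(m,2)
    print("gauge base");big((z>.008)&(z<.13)&(X>.3)&(X<.68)&(Y<-.04)&(Y>-.34),1)
    print("anvil top");big((abs(z-.074)<.005)&(X<.46)&(X>.3)&(Y<-.05)&(Y>-.25))
    print("brass");m=(abs(H-18)<9)&(S>90)&(X>.4)&(X<.65)&(Y>.1)&(Y<.3)
    big(m,4)
    print("lip",) ; big((abs(z-.0655)<.004)&(X>.35)&(X<.65)&(Y<.22)&(Y>.08))
    print("bin floor"); big((abs(z-.0395)<.004)&(H>100)&(H<120)&(X>.35)&(X<.65)&(Y<.35)&(Y>.08),2)
E
python3 m2.py
```

```text
tips 0.019
scene shelf
(array([510.9, 271. ]), array([156.6, 305.6]), 73.5)
    [336  87  71  94 671] (array([510.9, 271. ]), array([156.6, 305.6]), 73.5) 0.2053
    [367 116  21   2  24] (array([479.9, 308.4]), array([53.5,  4.7]), 74.2) 0.2106
gauge base
    [ 163  144   74   99 3339] (array([ 485.7, -183.2]), array([105.3, 311.7]), 57.8) 0.0417
anvil top
    [205 151  14  10  92] (array([ 408.3, -137.1]), array([37.1, 26. ]), 56.4) 0.0736
brass
    [327 180  22  10 133] (array([573.6, 198.9]), array([64.3, 25.9]), 75.8) 0.0575
    [377 131   9  23 109] (array([599.6, 251.5]), array([12.9, 60.2]), 73.9) 0.2674
    [317 169   7   9  47] (array([522.6, 160.7]), array([16.4, 19.1]), 68.6) 0.056
    [371  85   6  13  34] (array([439.2, 295.3]), array([ 8.7, 36.5]), 89.9) 0.2678
lip
    [314 125  37  74 202] (array([490.6, 202. ]), array([ 98.9, 257.2]), 72.9) 0.0651
    [352 197   2   2   3] (array([628.8, 217.6]), array([2.6, 1.1]), 67.5) 0.0687
    [326 140   2   1   2] (array([417.6, 213.5]), array([2.9, 0. ]), -113.9) 0.0623
bin floor
    [ 315  130   38   65 1226] (array([480.5, 2
[... 640 characters left out ...]
]), 62.0) 0.0581
    [176 213   9   9  56] (array([520.2, 162.2]), array([20. , 17.1]), 46.9) 0.0562
    [122 152   1   1   1] (array([624.6, 241.4]), array([0., 0.]), 0.0) 0.2687
    [118 151   1   1   1] (array([627.9, 251.1]), array([0., 0.]), 0.0) 0.2653
lip
    [164 245  16  42  82] (array([403.3, 177.4]), array([  5.9, 102. ]), 74.0) 0.0641
    [189 185  10  28  51] (array([564.2, 128.5]), array([ 8.9, 67.8]), 78.1) 0.0645
    [181 213   9  24  41] (array([500.9, 148.7]), array([ 4.2, 57.8]), 72.6) 0.0644
bin floor
    [ 133  178   63  106 2522] (array([490.4, 204. ]), array([ 86.9, 248.6]), 73.0) 0.0397
    [108 205  25  17 137] (array([535. , 320.2]), array([39. , 62.9]), 8.4) 0.0369
```

```bash
cat >> h.py <<'E'
def Rt(az,lean):  # tool points down, leaning toward world azimuth az (deg); x_t = az dir
    a=np.radians(az);l=np.radians(lean)
    z=np.array([np.sin(l)*np.cos(a),np.sin(l)*np.sin(a),-np.cos(l)]);y=np.array([np.sin(a),-np.cos(a),0])
    return np.c_[np.cross(y,z),y,z]
def cur():
    o=readout.get_obs();w=o["eef_rot"];return o["eef_pos"]*1000,R.from_quat([w[1],w[2],w[3],w[0]]).as_matrix(),o
def go(p,M,ref=None):
    p0,R0=ref if ref else cur()[:2]
    print("xyz",(R0.T@(np.array(p)-p0)).round(1).tolist(),"rot",R.from_matrix(R0.T@M).as_rotvec().round(3).tolist())
    return np.array(p),M
E
python3 - <<'E'
from h import *
M=Rt(62,35);g=np.array([566.3,187.7,63]);pre=g-180*M[:,2];print(pre,cur()[1].round(3).tolist())
go(pre,M); go((np.array([246,-520,227])+pre)/2,Rt(44,10))
E
```

```text
[517.82999133  96.54117192 210.44736797] [[0.904, 0.428, -0.0], [0.428, -0.904, 0.002], [0.0, -0.002, -1.0]]
xyz [509.3, -440.3, 17.0] rot [0.194, 0.589, -0.62]
xyz [254.6, -219.8, 8.3] rot [0.027, 0.172, -0.325]
```

Call:
play_rows:
  xyz:
    - [40,-35,-20]
    - [90,-80,-40]
    - [140,-120,-50]
    - [185,-160,-50]
    - [230,-200,-50]
    - [275,-240,-50]
    - [320,-280,-45]
    - [365,-315,-40]
    - [410,-350,-30]
    - [440,-380,-20]
  rot:
    - [0,0,0]
    - [0,0,-0.1]
    - [0.01,0.06,-0.2]
    - [0.02,0.12,-0.3]
    - [0.03,0.18,-0.35]
    - [0.05,0.26,-0.4]
    - [0.08,0.34,-0.45]
    - [0.12,0.42,-0.52]
    - [0.16,0.5,-0.58]
    - [0.194,0.589,-0.62]
  grip: [0.5,0.5,0.5,0.5,0.5,0.5,0.5,0.5,0.5,0.5]

```text
time_s: 1.35
eef_pos: [0.4817, 0.0139, 0.2473]
eef_rot: [-0.155, 0.817, 0.492, 0.259]
wrist_force: [0.7, -0.1, -0.4]
opening: 0.497
grasp_force: 0.0
```

Run:
```python
from h import *
p,r,o=cur();print(o["time_s"],p.round(1),o["q"].round(2),o["opening"])
M=Rt(62,35);g=np.array([566.3,187.7,63]);go(g-110*M[:,2],M)
```

```text
1.35 [481.7  13.9 247.3] [-0.65 -0.14  2.01  0.61  1.41 -0.31] 0.49723412800342065
xyz [52.3, -6.8, 151.8] rot [0.0, -0.002, 0.003]
```

Call:
play_rows:
  xyz:
    - [10,-1,30]
    - [20,-3,60]
    - [30,-4,90]
    - [40,-5,120]
    - [47,-6,140]
    - [52,-7,152]
    - [52,-7,152]
    - [52,-7,152]
    - [52,-7,152]
    - [52,-7,152]
  rot:
    - [0,0,0]
    - [0,0,0]
    - [0,0,0]
    - [0,0,0]
    - [0,0,0]
    - [0,0,0]
    - [0,0,0]
    - [0,0,0]
    - [0,0,0]
    - [0,0,0]
  grip: [0.5,0.5,0.5,0.5,0.5,0.5,0.5,0.5,0.5,0.5]

```text
time_s: 2.6
eef_pos: [0.5362, 0.129, 0.153]
eef_rot: [-0.154, 0.818, 0.491, 0.258]
wrist_force: [0.5, -1.6, -0.2]
opening: 0.494
grasp_force: 0.0
```

Run:
```python
from h import *
p,r,o=cur();print(o["time_s"],p.round(1),o["q"].round(2),o["opening"])
M=Rt(62,35);g=np.array([566.3,187.7,63]);go(g,M)
a=vision.camera("scene");b=vision.camera("top")
A=cv2.resize(a["color"][90:230,250:430],None,fx=2.1,fy=2.1,interpolation=2);B=cv2.resize(b["color"][140:280,90:270],None,fx=2.1,fy=2.1,interpolation=2)
cv2.imwrite("pics/p1.png",cv2.hconcat([A,B])[...,::-1])
```

```text
2.6 [536.2 129.  153. ] [-0.34  0.07  2.02  0.71  1.06 -0.21] 0.49434834544951756
xyz [2.5, -1.3, 111.5] rot [0.002, 0.001, 0.0]
```

View pics/p1.png

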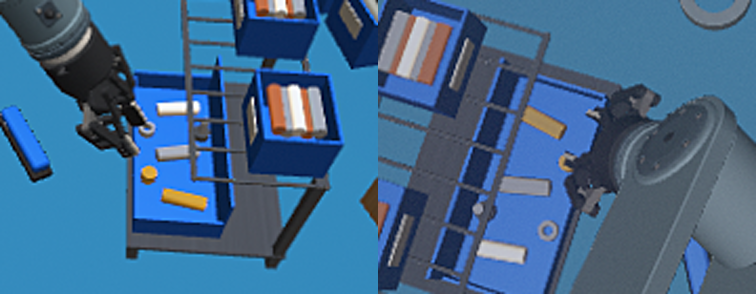

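The left (scene) crop shows the leaned gripper in front of the bin, with the rod free at (185,198). The right (top) crop shows the gripper at (612,152), roughly on the line of the rod's axis at (545,122). The way in is clear.

Call:
play_rows:
  xyz:
    - [1,0,15]
    - [2,-1,30]
    - [2,-1,45]
    - [2,-1,60]
    - [2,-1,75]
    - [2,-1,85]
    - [2,-1,95]
    - [2,-1,103]
    - [2,-1,108]
    - [2,-1,109]
  rot:
    - [0,0,0]
    - [0,0,0]
    - [0,0,0]
    - [0,0,0]
    - [0,0,0]
    - [0,0,0]
    - [0,0,0]
    - [0,0,0]
    - [0,0,0]
    - [0,0,0]
  grip: [0.5,0.5,0.5,0.5,0.5,0.5,0.5,0.5,0.5,0.5]

```text
time_s: 3.95
eef_pos: [0.5653, 0.1866, 0.0642]
eef_rot: [-0.154, 0.818, 0.491, 0.258]
wrist_force: [0.4, 0.4, -0.7]
opening: 0.5
grasp_force: 0.0
```

Run:
```python
from h import *
p,r,o=cur();print(o["time_s"],p.round(1),o["q"].round(2),o["opening"],o["wrist_force"].round(1))
M=Rt(62,35);g=np.array([566.3,187.7,63]);go(g,M)
a=vision.camera("scene");b=vision.camera("top")
A=cv2.resize(a["color"][150:220,290:380],None,fx=4.2,fy=4.2,interpolation=2);B=cv2.resize(b["color"][160:230,120:210],None,fx=4.2,fy=4.2,interpolation=2)
cv2.imwrite("pics/p2.png",cv2.hconcat([A,B])[...,::-1])
```

```text
3.95 [565.3 186.6  64.2] [-0.2   0.31  1.98  0.82  0.85 -0.27] 0.5001625702246125 [ 0.4  0.4 -0.7]
xyz [0.5, 0.4, 1.8] rot [0.001, 0.001, 0.0]
```

View pics/p2.png

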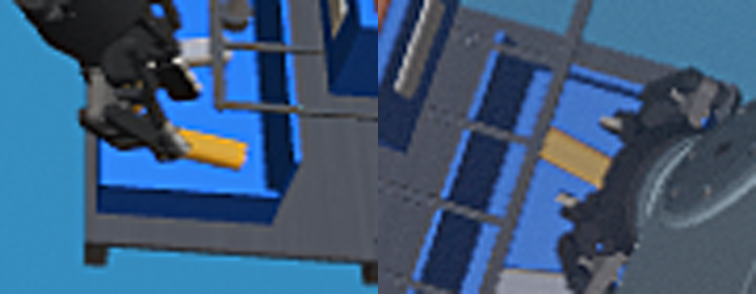

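The tips straddle the brass rod: pads at about (610,122) and (565,200) in the right crop, with the rod between them and running on inward. I'll close on it.

Call:
play_rows:
  xyz:
    - [0,0,1]
    - [0,0,1]
    - [0,0,1]
    - [0,0,1]
    - [0,0,1]
    - [0,0,1]
    - [0,0,1]
    - [0,0,1]
    - [0,0,1]
    - [0,0,1]
  rot:
    - [0,0,0]
    - [0,0,0]
    - [0,0,0]
    - [0,0,0]
    - [0,0,0]
    - [0,0,0]
    - [0,0,0]
    - [0,0,0]
    - [0,0,0]
    - [0,0,0]
  grip: [0.3,0.1,0.1,0.0,0,0,0,0,0,0]

```text
time_s: 5.3
eef_pos: [0.5656, 0.1871, 0.0635]
eef_rot: [-0.154, 0.818, 0.491, 0.258]
wrist_force: [0.8, -0.3, 0.4]
opening: -0.001
grasp_force: 0.0
```

Run:
```python
from h import *
p,r,o=cur();print(p.round(1),o["opening"],o["grasp_force"])
a=vision.camera("scene");b=vision.camera("top")
A=cv2.resize(a["color"][150:220,290:380],None,fx=4.2,fy=4.2,interpolation=2);B=cv2.resize(b["color"][160:230,120:210],None,fx=4.2,fy=4.2,interpolation=2)
cv2.imwrite("pics/p3.png",cv2.hconcat([A,B])[...,::-1])
for n,c in(("scene",a),("top",b)):
    P,s=cloud(c);hsv=cv2.cvtColor(c["color"],cv2.COLOR_RGB2HSV).astype(int);H,S=hsv[...,0],hsv[...,1]
    m=(abs(H-18)<9)&(S>90)&(P[...,0]>.53)&(P[...,0]<.65)&(P[...,1]>.1)&(P[...,1]<.3)&(P[...,2]<.1)
    q=P[m]*1000;e=np.array([np.cos(np.radians(62)),np.sin(np.radians(62))]);t=q[:,:2]@e;l=q[:,:2]@np.array([e[1],-e[0]])
    print(n,len(q),"along",np.percentile(t,[0,5,95,100]).round(1),"lat",np.percentile(l,[5,50,95]).round(1),"z",np.percentile(q[:,2],[5,50,95]).round(1))
    print("tcp along,lat",(p[:2]@e).round(1),(p[:2]@np.array([e[1],-e[0]])).round(1))
```

```text
[565.6 187.1  63.5] -0.0008929059321400569 0.0
scene 122 along [411.8 414.8 468.1 473.1] lat [407.3 417.2 422.5] z [49.5 56.6 63.2]
tcp along,lat 430.7 411.6
top 61 along [434.4 441.5 460.6 462.1] lat [402.3 410.1 418.5] z [53.1 58.3 61.2]
tcp along,lat 430.7 411.6
```

View pics/p3.png

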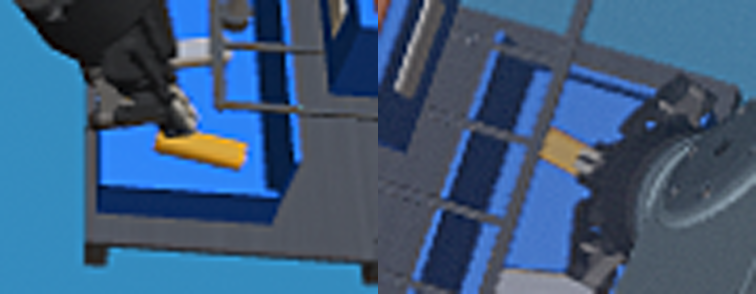

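The jaw shut just above the rod. In the right crop the tip at (585,160) overlies the rod, and in the left crop the tip at (182,130) sits above the rod's upper edge. The rod hasn't moved. I'll measure the real tip height by depth.

Run:
```python
from h import *
p,r,o=cur()
for n in("scene","top"):
    c=vision.camera(n);P,s=cloud(c);S=cv2.cvtColor(c["color"],cv2.COLOR_RGB2HSV)[...,1]
    q=P.reshape(-1,3)*1000;k=(abs(q-p).max(1)<70)&(S.ravel()<110)
    L=(q-p)@r; k&=(abs(L[:,0])<25)&(abs(L[:,1])<30)&(L[:,2]>-30)
    L=L[k];col=c["color"].reshape(-1,3)[k];i=np.argsort(-L[:,2])[:14]
    print(n,len(L));print(np.c_[L[i],q[k][i][:,2],col[i]].round(0).astype(int).tolist())
```

```text
scene 56
[[20, -16, 46, 38, 165, 154, 188], [20, -2, 45, 38, 131, 123, 177], [22, -11, 44, 40, 148, 124, 164], [23, -7, 44, 40, 169, 158, 239], [16, -20, 40, 40, 129, 134, 188], [23, 10, 33, 50, 75, 85, 119], [9, 7, 31, 43, 71, 68, 85], [12, 8, 30, 46, 88, 67, 67], [3, 8, 23, 46, 92, 72, 70], [0, 7, 23, 45, 72, 70, 83], [-9, 8, 15, 46, 79, 63, 65], [14, -6, 15, 59, 162, 148, 141], [2, -9, 12, 55, 150, 150, 183], [-22, 6, 10, 43, 68, 66, 77]]
top 66
[[12, 10, 33, 43, 85, 89, 136], [18, 9, 32, 48, 100, 96, 138], [18, -11, 31, 49, 73, 70, 74], [13, -10, 28, 48, 105, 100, 127], [22, 8, 25, 55, 122, 99, 102], [16, 8, 25, 52, 138, 109, 104], [22, 2, 23, 57, 146, 123, 86], [22, -9, 23, 57, 124, 105, 85], [24, 4, 23, 58, 105, 89, 74], [24, -1, 22, 59, 112, 99, 87], [17, 2, 21, 56, 164, 139, 94], [10, -10, 21, 52, 106, 102, 124], [19, -1, 20, 58, 162, 138, 94], [22, -6, 19, 60, 138, 115, 80]]
```

Run:
```python
from h import *
p,r,o=cur();D={}
for n in("scene","top"):
    c=vision.camera(n);P,s=cloud(c);T=c["extrinsics"]
    u0,u1,v0,v1=(326,342,174,187) if n=="scene" else (162,178,190,204)
    print(n)
    for v in range(v0,v1):
        print(v,' '.join("%3d"%x for x in P[v,u0:u1,2]*1000),'|',' '.join("%02x%02x%02x"%tuple(x) for x in c["color"][v,u0:u1]))
    uv=(334,181.5) if n=="scene" else (168,197)
    d=T[:3,:3]@np.append(s[int(uv[1]),int(uv[0])],1);D[n]=(T[:3,3]*1000,d/np.linalg.norm(d))
(a,u),(b,w)=D.values();t=np.linalg.lstsq(np.c_[u,-w],b-a,rcond=None)[0]
x,y=a+t[0]*u,b+t[1]*w;print(x.round(1),y.round(1),"tool",((x+y)/2-p)@r)
```

```text
scene
174 116 112 108 111 111 104 102  97  92  90  38  40  36  40  38 206 | 2f3133 27282a 18191a 111213 212224 888680 aba79f 615c53 6a6d72 5881e5 2182ff 2882f7 2d84f6 2b88fd 356dde 4e4e55
175 124 118 116 104 101  97  97  95  88  88  41  37  41  42  38 203 | 2b2c2d 2c2d2e 292b2c 202023 2d2e2e 656461 a9a69f 99958c 837a6a aeb1c3 5b92f3 2582fa 2a82f7 2d87fb 286ee5 3b3f5c
176 125 121 117 115  97  96  93  96  91  87  81  39  38  39  40 200 | 2a2b2d 323234 353739 252527 25272a 3c3b3a 706f69 908d87 807b72 988c75 9da6e7 1e82ff 2b83f8 2d84f8 2e89ff 276de5
177 123 119 114 114  95  94  91  88  91  84  80  75  38  42  39  39 | 2b2b2b 282828 212223 212122 1e1e20 313333 484845 6e6d68 7a7771 61594b 707c9c 6195f1 2683f9 2c85f6 2d85f9 2d87fe
178 122 121 115 113  90  92  89  83  84  84  78  73  35  39  39  40 | 2b251f 2c2a25 2b2b2a 212223 141417 242729 343537 464643 928e85 a79f8e 687595 568cef 2884fa 2d84f6 2e85f6 2f85f7
179 122  82  85  88  89  89  89  84  80  82  79  39  41  42  39  39 | 2d5397 222f4c 16110e 17171a 151215 1b1c1f 292b2e 373938 6b6963 aba494 9c9dc0 1a70f2 2985fc 2d84f7 2d84f6 2d83f5
18
[... 3208 characters left out ...]
6 7d7a7c 959595 88868a 464951 282d3c 303340 313440 2b2f3e 2d323f 2d303e
201  37  39  40  41  51  75  83  85 111 113 134 136 198 201 207 211 | 4377ca 4076cc 4072cd 516db8 82787f 675a47 444347 4d4f56 3f414b 232735 292e3c 282f3a 2c3140 262e3c 2d323e 2b313e
202  38  43  39  37  41  84  83 112 113 114 134 196 200 203 209 215 | 4577c7 4275c7 4678cc 4176d0 476cbc 323f6b 191c25 282937 2f3543 2b303e 272c3a 2c303b 2a2d3b 2e323f 313242 262d38
203  40  39  40  43  41  83  89 109 112 130 137 198 204 207 213 216 | 4474c5 4677c6 4576c7 4476ca 4579d1 32508d 2f2e36 27282f 262c36 262c37 2d323f 2a303d 303442 292e3e 2c323f 313542
[566.8 185.8  66.9] [567.8 190.9  68.3] tool [ 3.93491922  0.909382   -2.23088946]
```

Run:
```python
from h import *
p,r,o=cur();print(p,o["q"].round(3).tolist())
for n in("scene","top"):
    c=vision.camera(n);P,s=cloud(c)
    u0,u1,v0,v1=(326,342,170,183) if n=="scene" else (162,178,193,204)
    q=P[v0:v1,u0:u1].reshape(-1,3)*1000;q=q[(q[:,2]>66)&(q[:,2]<115)];L=(q-p)@r;L=L[np.argsort(-L[:,2])]
    print(n,L[:24].round(0).astype(int).tolist())
```

```text
[565.59257698 187.0237938   63.55145991] [-0.198, 0.308, 1.98, 0.823, 0.845, -0.271]
scene [[10, -6, -5], [10, 5, -6], [7, 5, -6], [11, 4, -9], [12, -6, -9], [3, 10, -10], [6, 8, -11], [11, 2, -11], [-2, 11, -12], [9, 6, -12], [1, 12, -12], [11, -4, -13], [12, 0, -13], [-4, 12, -13], [7, 3, -14], [12, -6, -15], [8, 8, -15], [11, 5, -16], [0, 11, -17], [7, 13, -17], [-2, 11, -17], [-5, 15, -18], [4, 13, -18], [13, 5, -20]]
top [[10, -1, -6], [7, -8, -7], [11, -7, -9], [7, 10, -10], [12, 4, -11], [7, -10, -11], [11, -4, -12], [10, -6, -13], [11, 2, -13], [11, 0, -14], [7, 13, -15], [7, 7, -16], [12, 5, -16], [8, -12, -17], [7, -9, -19], [11, -3, -19], [7, 10, -19], [7, -14, -19], [12, 2, -20], [6, -13, -22], [11, 0, -23], [7, 8, -23], [11, 3, -24], [8, -11, -24]]
```

Call:
play_rows:
  xyz:
    - [0,0,0]
    - [0,0,0]
    - [0,0,0]
    - [0,0,0]
    - [0,0,3]
    - [0,0,6]
    - [0,0,9]
    - [0,0,12]
    - [0,0,15]
    - [0,0,15]
  rot:
    - [0,0,0]
    - [0,0,0]
    - [0,0,0]
    - [0,0,0]
    - [0,0,0]
    - [0,0,0]
    - [0,0,0]
    - [0,0,0]
    - [0,0,0]
    - [0,0,0]
  grip: [0.5,0.5,0.5,0.5,0.5,0.5,0.5,0.5,0.5,0.5]

```text
time_s: 6.95
eef_pos: [0.5694, 0.1948, 0.051]
eef_rot: [-0.154, 0.818, 0.491, 0.257]
wrist_force: [0.3, -0.4, -0.0]
opening: 0.5
grasp_force: 0.0
```

Run:
```python
from h import *
p,r,o=cur();print(p,o["wrist_force"],o["opening"])
for n in("scene","top"):
    c=vision.camera(n);P,s=cloud(c);hsv=cv2.cvtColor(c["color"],cv2.COLOR_RGB2HSV).astype(int)
    q=P.reshape(-1,3)*1000;L=(q-p)@r;k=(abs(L[:,1])<42)&(abs(L[:,0])<16)&(L[:,2]<6)&(L[:,2]>-40)&(hsv[...,1].ravel()<100)
    L=L[k];q=q[k];i=np.argsort(-L[:,2])[:18]
    print(n,np.c_[L[i],q[i,2]].round(0).astype(int).tolist())
```

```text
[569.44756008 194.78858511  50.9609018 ] [ 0.34759097 -0.42023986 -0.04351065] 0.49984769050310796
scene [[14, -6, 0, 59], [2, -9, -3, 55], [8, 27, -9, 63], [11, -28, -10, 65], [9, -24, -10, 64], [11, 22, -10, 66], [12, 26, -11, 67], [7, 30, -13, 66], [-9, -7, -13, 57], [-2, -23, -14, 61], [10, 27, -14, 68], [7, 27, -14, 66], [2, -22, -14, 64], [-4, -22, -16, 61], [12, -23, -16, 71], [8, 25, -16, 69], [11, 26, -17, 71], [11, 23, -17, 71]]
top [[4, -10, 5, 49], [8, 9, 2, 54], [14, 8, 0, 59], [3, 9, -2, 55], [1, -10, -3, 54], [-3, -10, -7, 55], [-8, -10, -9, 54], [11, 25, -12, 67], [11, -28, -12, 68], [11, -25, -14, 69], [11, 23, -17, 71], [11, -27, -18, 72], [8, -30, -21, 73], [7, 28, -22, 73], [12, 26, -22, 76], [7, 32, -22, 73], [11, -29, -22, 76], [11, 24, -22, 75]]
```

Call:
play_rows:
  xyz:
    - [0,0,3]
    - [0,0,6]
    - [0,0,7]
    - [0,0,7]
    - [0,0,7]
    - [0,0,7]
    - [0,0,7]
    - [0,0,7]
    - [0,0,7]
    - [0,0,7]
  rot:
    - [0,0,0]
    - [0,0,0]
    - [0,0,0]
    - [0,0,0]
    - [0,0,0]
    - [0,0,0]
    - [0,0,0]
    - [0,0,0]
    - [0,0,0]
    - [0,0,0]
  grip: [0.5,0.5,0.5,0.3,0.1,0.0,0.0,0,0,0]

```text
time_s: 8.3
eef_pos: [0.5716, 0.1981, 0.0457]
eef_rot: [-0.154, 0.818, 0.491, 0.258]
wrist_force: [-2.8, -1.7, 5.4]
opening: 0.197
grasp_force: 58.6
```

Call:
play_rows:
  xyz:
    - [3,0,-4]
    - [6,0,-8]
    - [12,0,-16]
    - [17,0,-25]
    - [17,0,-35]
    - [17,0,-60]
    - [17,0,-90]
    - [17,0,-120]
    - [17,0,-150]
    - [17,0,-170]
  rot:
    - [0,0,0]
    - [0,0,0]
    - [0,0,0]
    - [0,0,0]
    - [0,0,0]
    - [0,0,0]
    - [0,0,0]
    - [0,0,0]
    - [0,0,0]
    - [0,0,0]
  grip: [0,0,0,0,0,0,0,0,0,0]

```text
time_s: 9.55
eef_pos: [0.532, 0.1235, 0.1962]
eef_rot: [-0.153, 0.818, 0.491, 0.258]
wrist_force: [-0.5, -0.8, -1.0]
opening: 0.2
grasp_force: 58.7
```

Run:
```python
from h import *
p,r,o=cur();print(p,o["wrist_force"],o["opening"],o["q"].round(2))
for n in("scene","top"):
    c=vision.camera(n);P,s=cloud(c);hsv=cv2.cvtColor(c["color"],cv2.COLOR_RGB2HSV).astype(int)
    m=(abs(hsv[...,0]-18)<9)&(hsv[...,1]>90)
    q=P[m]*1000;L=(q-p)@r;k=(abs(L[:,1])<20)&(abs(L[:,0])<60)&(abs(L[:,2]+8)<60);L=L[k]
    if len(L)>5:
        x=L[:,[0,2]];u=np.linalg.svd(x-x.mean(0))[2][0];u*=np.sign(u[0])
        print(n,len(L),"mean",L.mean(0).round(1),"axis xz",u.round(3),"extent",np.percentile(x@u,[0,4,96,100]).round(1),"z world",np.percentile(q[k][:,2],[4,96]).round(1))
        d=L-0;print(" y",np.percentile(L[:,1],[4,50,96]).round(1))
```

```text
[532.04283975 123.51832625 196.21401333] [-0.49671488 -0.75100393 -0.99446851] 0.20003771758463995 [-0.36 -0.01  2.    0.67  1.15 -0.15]
scene 94 mean [15.5  3.3 -3.5] axis xz [0.652 0.759] extent [-30.3 -28.1  24.1  25.3] z world [198.  220.8]
 y [-7.6  4.1  9.3]
top 170 mean [12.1  0.  -9. ] axis xz [0.801 0.599] extent [-20.3 -17.3  24.3  26.8] z world [206.6 214.2]
 y [-8.1 -0.1  7.9]
```

Run:
```python
from h import *
p,r,o=cur()
go([453,-165,150],Rt(-32,35)); go([510,10,200],Rt(15,35)); print((r.T@[0,0,1]).round(3))
```

```text
xyz [-266.3, 64.9, -128.6] rot [-0.936, -0.004, 1.345]
xyz [-89.1, 32.9, -65.8] rot [-0.465, -0.002, 0.673]
[ 0.573  0.006 -0.819]
```

Call:
play_rows:
  xyz:
    - [-20,5,-20]
    - [-45,12,-40]
    - [-80,20,-60]
    - [-110,28,-75]
    - [-140,35,-90]
    - [-165,42,-102]
    - [-190,48,-112]
    - [-215,54,-120]
    - [-240,60,-126]
    - [-266,65,-129]
  rot:
    - [-0.09,0,0.13]
    - [-0.19,0,0.27]
    - [-0.28,0,0.4]
    - [-0.37,0,0.53]
    - [-0.47,0,0.67]
    - [-0.56,0,0.8]
    - [-0.66,0,0.94]
    - [-0.75,0,1.07]
    - [-0.84,0,1.2]
    - [-0.936,-0.004,1.345]
  grip: [0,0,0,0,0,0,0,0,0,0]

```text
time_s: 10.9
eef_pos: [0.4524, -0.1587, 0.1493]
eef_rot: [0.077, 0.923, -0.247, 0.287]
wrist_force: [-1.0, -0.8, -0.9]
opening: 0.199
grasp_force: 58.8
```

```bash
cat > rod.py <<'E'
from h import *
p,r,o=cur();print(o["time_s"],p.round(1),o["wrist_force"].round(1),o["opening"],o["q"].round(2))
a=np.radians(-32);ex=np.array([np.cos(a),np.sin(a)]);ey=np.array([-ex[1],ex[0]]);O=np.array([462.9,-171.4])
G=lambda q:np.c_[(q[:,:2]-O)@ex,(q[:,:2]-O)@ey,q[:,2]]
print("tcp gauge",G(p[None]).round(1))
for n in("scene","top"):
    c=vision.camera(n);P,s=cloud(c);hsv=cv2.cvtColor(c["color"],cv2.COLOR_RGB2HSV).astype(int)
    m=(abs(hsv[...,0]-18)<9)&(hsv[...,1]>90)
    g=G(P[m]*1000);g=g[(abs(g[:,1])<25)&(g[:,0]>-80)&(g[:,0]<60)&(g[:,2]<230)&(g[:,2]>45)]
    if len(g)>8: print(n,len(g),"x",np.percentile(g[:,0],[0,4,96,100]).round(1),"y",np.percentile(g[:,1],[4,50,96]).round(1),"z",np.percentile(g[:,2],[4,50,90,96]).round(1),"slopes y,z per x",[np.polyfit(g[:,0],g[:,i],1)[0].round(3) for i in(1,2)])
    m=((hsv[...,0]<6)|(hsv[...,0]>174))&(hsv[...,1]>130);g=G(P[m]*1000);g=g[(abs(g[:,2]-74)<5)&(abs(g[:,1])<50)&(abs(g[:,0])<150)]
    if len(g)>50: print(n,"red x",np.percentile(g[:,0],[1,99]).round(1),"y",np.percentile(g[:,1],[1,99]).round(1))
    g=G(P.reshape(-1,3)*1000);k=(abs(g[:,2]-74)<4)&(abs(g[:,1])<17)&(g[:,0]<-30)&(g[:,0]>-110)
    if k.sum()>10: print(n,"anvil x",np.percentile(g[k,0],[2,98]).round(1))
    k=(abs(g[:,2]-119.5)<4)&(abs(g[:,1])<20)&(g[:,0]<115)&(g[:,0]>0)&(hsv[...,2].ravel()<70)
    if k.sum()>10: print(n,"knob",g[k].mean(0).round(1))
    D=c
E
cat >> rod.py <<'E'
go(np.append(O-12*ex,90),Rt(-32,35))
E
python3 rod.py
```

```text
10.9 [ 452.4 -158.7  149.3] [-1.  -0.8 -0.9] 0.19893933870153602 [-0.63 -0.32  2.37  0.12  0.49  1.38]
tcp gauge [[-15.7   5.2 149.3]]
scene 131 x [-58.8 -39.8  14.   14.6] y [-3.9  6.7 15.3] z [151.3 161.6 164.9 179.6] slopes y,z per x [np.float64(0.121), np.float64(-0.241)]
scene red x [ 50.7 120.9] y [-37.7  38.1]
scene anvil x [-76.8 -52. ]
scene knob [ 93.3   0.6 119.2]
top 219 x [-52.3 -44.4   9.6  12.4] y [-4.3  3.4 12. ] z [156.1 160.5 163.7 165.1] slopes y,z per x [np.float64(0.044), np.float64(-0.094)]
top red x [ 50.1 117.8] y [-36.7  36. ]
top knob [ 91.4   0.3 119.4]
xyz [-29.7, 6.1, 50.5] rot [-0.022, 0.011, 0.033]
```

Call:
play_rows:
  xyz:
    - [-5,1,8]
    - [-10,2,17]
    - [-15,3,25]
    - [-20,4,34]
    - [-25,5,42]
    - [-30,6,50]
    - [-30,6,50]
    - [-30,6,50]
    - [-30,6,50]
    - [-30,6,50]
  rot:
    - [-0.01,0,0.01]
    - [-0.02,0.01,0.03]
    - [-0.022,0.011,0.033]
    - [-0.022,0.011,0.033]
    - [-0.022,0.011,0.033]
    - [-0.022,0.011,0.033]
    - [-0.022,0.011,0.033]
    - [-0.022,0.011,0.033]
    - [-0.022,0.011,0.033]
    - [-0.022,0.011,0.033]
  grip: [0,0,0,0,0,0,0,0,0,0]

```text
time_s: 12.25
eef_pos: [0.4535, -0.1659, 0.0925]
eef_rot: [0.084, 0.916, -0.262, 0.291]
wrist_force: [0.1, 0.7, -1.3]
opening: 0.203
grasp_force: 58.7
```

```bash
cat >> rod.py <<'E'
import sys
if len(sys.argv)>1:
    a=vision.camera("scene");b=vision.camera("top")
    A=cv2.resize(a["color"][130:240,150:270],None,fx=3.3,fy=3.3,interpolation=2);B=cv2.resize(b["color"][180:290,265:385],None,fx=3.3,fy=3.3,interpolation=2)
    cv2.imwrite("pics/"+sys.argv[1],cv2.hconcat([A,B])[...,::-1])
E
python3 rod.py p4.png
```

```text
12.25 [ 453.5 -165.9   92.5] [ 0.1  0.7 -1.3] 0.2026233422702177 [-0.62 -0.15  2.4   0.13  0.28  1.39]
tcp gauge [[-10.8  -0.3  92.5]]
scene 119 x [-55.5 -32.6  18.1  18.7] y [-9.6 -0.4  8.6] z [ 92.9 104.1 107.8 113.4] slopes y,z per x [np.float64(0.144), np.float64(-0.195)]
scene red x [ 50.4 120.5] y [-37.3  38.2]
scene anvil x [-73.6 -52.9]
scene knob [ 93.1   0.5 119.2]
top 200 x [-45.6 -41.3  14.4  16.3] y [-9.2 -1.1  7.5] z [100.9 104.9 107.9 109.7] slopes y,z per x [np.float64(0.015), np.float64(-0.093)]
top red x [ 50.  117.7] y [-36.8  36. ]
top knob [ 91.    0.2 119.6]
xyz [-2.3, -0.3, 1.4] rot [0.0, -0.004, 0.001]
```

View pics/p4.png

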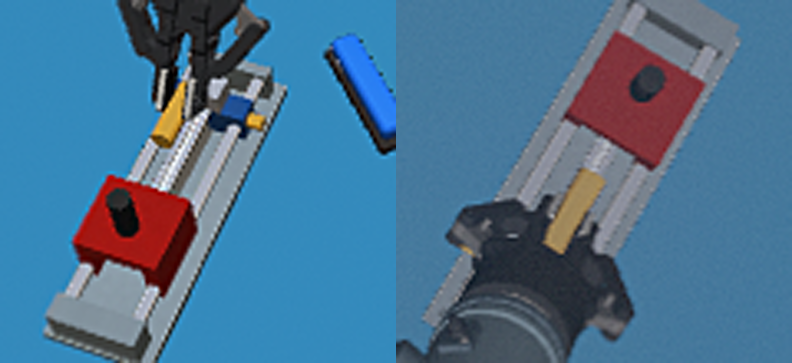

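The rod is held over the cradle, tilted a few degrees with the carriage end low. In the left crop it is at (170,115), clear of the anvil nose at (218,95) and of the carriage. In the right crop it is at (577,210), on the cradle's line. I'll level it and lower.

Run:
```python
from h import *
a=np.radians(-32);ex=np.array([np.cos(a),np.sin(a)]);ey=np.array([-ex[1],ex[0]]);O=np.array([462.9,-171.4])
for z in(75,65): go(np.append(O-11*ex+.4*ey,z),Rt(-32,39))
```

```text
xyz [-9.9, -0.8, 14.1] rot [0.0, 0.066, 0.001]
xyz [-15.7, -0.8, 22.3] rot [0.0, 0.066, 0.001]
```

Call:
play_rows:
  xyz:
    - [-3,0,4]
    - [-6,0,8]
    - [-9,-1,12]
    - [-12,-1,16]
    - [-14,-1,20]
    - [-16,-1,22]
    - [-16,-1,22]
    - [-16,-1,22]
    - [-16,-1,22]
    - [-16,-1,22]
  rot:
    - [0,0.03,0]
    - [0,0.066,0]
    - [0,0.066,0]
    - [0,0.066,0]
    - [0,0.066,0]
    - [0,0.066,0]
    - [0,0.066,0]
    - [0,0.066,0]
    - [0,0.066,0]
    - [0,0.066,0]
  grip: [0,0,0,0,0,0,0,0,0,0]

```text
time_s: 13.7
eef_pos: [0.4536, -0.1649, 0.0651]
eef_rot: [0.092, 0.906, -0.259, 0.321]
wrist_force: [0.6, 0.0, -1.7]
opening: 0.208
grasp_force: 58.7
```

```bash
sed -i 's/^go(.*/go(np.append(O-11*ex,p[2]-5),Rt(-32,39))/' rod.py; python3 rod.py
```

```text
13.7 [ 453.6 -164.9   65.1] [ 0.6  0.  -1.7] 0.20840761236273966 [-0.62 -0.06  2.45  0.53  0.08  0.99]
tcp gauge [[-11.4   0.6  65.1]]
scene 111 x [-43.3 -35.9  17.1  18.4] y [-14.7   0.8   9.5] z [69.5 77.3 80.9 82.8] slopes y,z per x [np.float64(0.147), np.float64(-0.065)]
scene red x [ 50.5 120.8] y [-37.5  38.3]
scene anvil x [-75.9 -30.4]
scene knob [ 92.6   0.4 118.9]
top 192 x [-44.4 -40.4  12.8  15.4] y [-8.3  0.1  8.7] z [72.1 77.2 81.  82.6] slopes y,z per x [np.float64(0.026), np.float64(-0.011)]
top red x [ 50.  117.8] y [-36.8  36. ]
top anvil x [-43.  -30.4]
top knob [ 91.8   0.3 119.4]
xyz [-2.8, 0.6, 4.1] rot [0.0, -0.0, 0.001]
```

Call:
play_rows:
  xyz:
    - [-0.6,0.2,0.8]
    - [-1.2,0.3,1.6]
    - [-1.8,0.4,2.4]
    - [-2.4,0.5,3.2]
    - [-3,0.5,4]
    - [-3.4,0.5,4.6]
    - [-3.8,0.5,5.2]
    - [-3.8,0.5,5.2]
    - [-3.8,0.5,5.2]
    - [-3.8,0.5,5.2]
  rot:
    - [0,-0.003,0]
    - [0,-0.006,0]
    - [0,-0.01,0]
    - [0,-0.014,0]
    - [0,-0.017,0]
    - [0,-0.02,0]
    - [0,-0.02,0]
    - [0,-0.02,0]
    - [0,-0.02,0]
    - [0,-0.02,0]
  grip: [0,0,0,0,0,0,0,0,0,0]

```text
time_s: 15.05
eef_pos: [0.4536, -0.1655, 0.0586]
eef_rot: [0.09, 0.909, -0.26, 0.312]
wrist_force: [-1.1, 0.6, 0.3]
opening: 0.198
grasp_force: 59.0
```

```bash
python3 rod.py
```

```text
15.05 [ 453.6 -165.5   58.6] [-1.1  0.6  0.3] 0.1984769494762598 [-0.62 -0.04  2.44  0.47  0.09  1.05]
tcp gauge [[-11.    0.1  58.6]]
scene 106 x [-51.7 -34.6  17.9  19.1] y [-8.9  0.4  9.1] z [61.9 70.5 73.7 74.1] slopes y,z per x [np.float64(0.119), np.float64(-0.012)]
scene red x [ 50.3 120.6] y [-37.2  38.4]
scene anvil x [-75.9 -30.8]
scene knob [ 92.8   0.6 119.2]
top 191 x [-46.  -39.9  13.6  16.1] y [-8.9 -0.6  8.2] z [65.7 71.3 74.3 76. ] slopes y,z per x [np.float64(0.012), np.float64(-0.047)]
top red x [ 50.2 117.7] y [-36.7  36. ]
top anvil x [-42.6 -30.4]
top knob [ 91.2   0.4 119.6]
xyz [-3.0, 0.1, 4.0] rot [0.0, 0.02, 0.001]
```

Call:
play_rows:
  xyz:
    - [-0.3,0,0.4]
    - [-0.6,0,0.8]
    - [-0.6,0,0.8]
    - [-0.6,0,0.8]
    - [-0.6,0,0.8]
    - [-0.6,0,0.8]
    - [-0.6,0,0.8]
    - [-0.6,0,0.8]
    - [-0.6,0,0.8]
    - [-0.6,0,0.8]
  rot:
    - [0,0,0]
    - [0,0,0]
    - [0,0,0]
    - [0,0,0]
    - [0,0,0]
    - [0,0,0]
    - [0,0,0]
    - [0,0,0]
    - [0,0,0]
    - [0,0,0]
  grip: [0,0,0,0.22,0.26,0.3,0.35,0.4,0.45,0.5]

```text
time_s: 16.4
eef_pos: [0.4535, -0.1654, 0.0574]
eef_rot: [0.09, 0.909, -0.26, 0.312]
wrist_force: [-0.2, 0.6, -0.3]
opening: 0.502
grasp_force: 0.0
```

```bash
python3 rod.py
```

```text
16.4 [ 453.5 -165.4   57.4] [-0.2  0.6 -0.3] 0.5017447994355642 [-0.62 -0.03  2.44  0.49  0.09  1.03]
tcp gauge [[-11.2   0.1  57.4]]
scene 143 x [-55.  -39.7  18.1  18.7] y [-21.6   2.2   9.2] z [60.8 69.3 73.3 83.2] slopes y,z per x [np.float64(0.104), np.float64(-0.173)]
scene red x [ 50.8 120.4] y [-37.1  37.9]
scene anvil x [-75.1 -31.3]
scene knob [ 93.    0.2 118.9]
top 193 x [-42.  -40.2  13.8  17.4] y [-8.4 -0.3  8. ] z [63.8 70.1 72.7 74. ] slopes y,z per x [np.float64(-0.007), np.float64(-0.001)]
top red x [ 50.3 117.8] y [-36.8  36. ]
top anvil x [-41.2 -30.7]
top knob [ 91.5   0.5 119.2]
xyz [-2.9, 0.1, 4.1] rot [0.0, 0.02, 0.001]
```

Run:
```python
from h import *
a=np.radians(-32);ex=np.array([np.cos(a),np.sin(a)]);ey=np.array([-ex[1],ex[0]]);O=np.array([462.9,-171.4])
p,r,_=cur();print((r.T@[0,0,1]).round(3))
go(np.append(O+130*ex,200),Rt(-32,0))
go(np.append(O+50*ex,200),Rt(-32,16))
```

```text
[ 0.614  0.001 -0.79 ]
xyz [199.0, 0.3, -25.9] rot [0.001, -0.661, 0.001]
xyz [135.8, 0.3, -75.0] rot [0.0, -0.381, 0.001]
```

Call:
play_rows:
  xyz:
    - [0,0,-8]
    - [0,0,-20]
    - [0,0,-40]
    - [0,0,-60]
    - [30,0,-90]
    - [80,0,-118]
    - [110,0,-95]
    - [136,0,-75]
    - [168,0,-50]
    - [199,0,-26]
  rot:
    - [0,0,0]
    - [0,0,0]
    - [0,0,0]
    - [0,0,0]
    - [0,-0.1,0]
    - [0,-0.2,0]
    - [0,-0.3,0]
    - [0,-0.42,0]
    - [0,-0.55,0]
    - [0,-0.661,0]
  grip: [0.5,0.5,0.5,0.5,0.5,0.4,0.2,0.1,0,0]

```text
time_s: 17.75
eef_pos: [0.5747, -0.241, 0.2002]
eef_rot: [0.0, 0.961, -0.275, -0.002]
wrist_force: [0.1, -1.6, 0.5]
opening: 0.003
grasp_force: 0.0
```

```bash
sed -i 's/^go(.*/go(np.append(O+130*ex,90),Rt(-32,0))/' rod.py; python3 rod.py p5.png
```

```text
17.75 [ 574.7 -241.   200.2] [ 0.1 -1.6  0.5] 0.002534033243121288 [-0.59  0.31  1.5  -0.    1.33  1.54]
tcp gauge [[131.7   0.3 200.2]]
scene 133 x [-42.3 -37.8  18.3  19.5] y [-7.5  2.1  9.4] z [59.7 68.9 71.8 72.4] slopes y,z per x [np.float64(-0.015), np.float64(-0.058)]
scene red x [ 50.3 120.2] y [-37.4  38. ]
scene anvil x [-76.1 -33.5]
scene knob [ 92.9   0.6 119.7]
xyz [-3.2, -0.8, 105.1] rot [0.001, 0.007, -0.001]
```

View pics/p5.png

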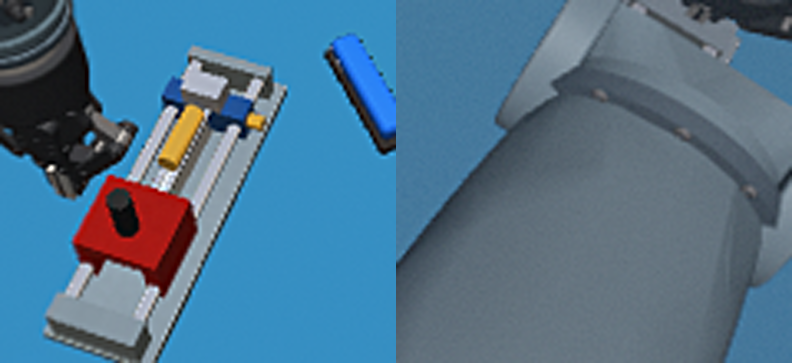

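The rod lies in the cradle, left crop (182,135), with a small gap to the anvil nose. The carriage is still open, with its knob at (122,210), and the gripper is clear above. Next I'll descend behind the knob.

Call:
play_rows:
  xyz:
    - [-1,-1,15]
    - [-2,-1,30]
    - [-3,-1,45]
    - [-3,-1,60]
    - [-3,-1,75]
    - [-3,-1,80]
    - [-3,-1,80]
    - [-3,-1,80]
    - [-3,-1,80]
    - [-3,-1,80]
  rot:
    - [0,0.007,0]
    - [0,0.007,0]
    - [0,0.007,0]
    - [0,0.007,0]
    - [0,0.007,0]
    - [0,0.007,0]
    - [0,0.007,0]
    - [0,0.007,0]
    - [0,0.007,0]
    - [0,0.007,0]
  grip: [0,0,0,0,0,0,0,0,0,0]

```text
time_s: 19.2
eef_pos: [0.5714, -0.2378, 0.1205]
eef_rot: [0.001, 0.961, -0.275, 0.003]
wrist_force: [-0.5, 1.1, -0.9]
opening: -0.001
grasp_force: 0.0
```

```bash
sed -i 's/^go(.*/go(np.append(O+130*ex,90),Rt(-32,0))/' rod.py; python3 rod.py
python3 - <<'E'
from h import *
p,r,o=cur()
c=vision.camera("scene");P,s=cloud(c);q=P.reshape(-1,3)*1000;L=(q-p)@r
k=(abs(L[:,1])<16)&(L[:,0]>-14)&(L[:,0]<25)&(L[:,2]<14)&(L[:,2]>-40);L=L[k];i=np.argsort(-L[:,2])[:25];print(L[i].round(0).astype(int).tolist())
E
```

```text
19.2 [ 571.4 -237.8  120.5] [-0.5  1.1 -0.9] -0.0014014220479220093 [-0.59  0.38  1.58 -0.    1.17  1.54]
tcp gauge [[127.2   1.2 120.5]]
scene 133 x [-40.4 -38.2  18.3  19.5] y [-7.1  2.7  9.1] z [58.3 69.1 71.6 72.5] slopes y,z per x [np.float64(-0.02), np.float64(-0.067)]
scene red x [ 51.8 120.6] y [-35.1  38.1]
scene anvil x [-76.1 -34.2]
xyz [2.7, 1.2, 30.4] rot [0.001, -0.007, 0.001]
[[5, -7, -6], [10, -7, -9], [8, -6, -10], [11, 3, -11], [11, 1, -11], [7, -11, -11], [12, -5, -11], [-2, -10, -13], [7, -6, -13], [11, -3, -14], [12, 5, -15], [11, -6, -15], [3, -13, -16], [11, 2, -16], [11, 0, -16], [7, 13, -17], [-3, -14, -18], [10, 5, -18], [6, -7, -18], [5, -9, -18], [11, -3, -18], [8, -11, -19], [8, -13, -19], [10, 2, -20], [10, -1, -21]]
```

Call:
play_rows:
  xyz:
    - [1,1,8]
    - [1,1,16]
    - [1,1,24]
    - [1,1,32]
    - [1,1,37]
    - [1,1,37]
    - [-2,1,37]
    - [-5,1,37]
    - [-8,1,37]
    - [-8,1,37]
  rot:
    - [0,0,0]
    - [0,0,0]
    - [0,0,0]
    - [0,0,0]
    - [0,0,0]
    - [0,0,0]
    - [0,0,0]
    - [0,0,0]
    - [0,0,0]
    - [0,0,0]
  grip: [0,0,0,0,0,0,0,0,0,0]

```text
time_s: 20.6
eef_pos: [0.564, -0.2343, 0.0832]
eef_rot: [0.001, 0.961, -0.275, 0.003]
wrist_force: [0.5, -0.3, 0.1]
opening: -0.005
grasp_force: 0.0
```

Call:
play_rows:
  xyz:
    - [-3,0,0]
    - [-6,0,0]
    - [-9,0,0]
    - [-12,0,0]
    - [-15,0,0]
    - [-18,0,0]
    - [-21,0,0]
    - [-24,0,0]
    - [-27,0,0]
    - [-30,0,0]
  rot:
    - [0,0,0]
    - [0,0,0]
    - [0,0,0]
    - [0,0,0]
    - [0,0,0]
    - [0,0,0]
    - [0,0,0]
    - [0,0,0]
    - [0,0,0]
    - [0,0,0]
  grip: [0,0,0,0,0,0,0,0,0,0]

```text
time_s: 21.85
eef_pos: [0.5387, -0.2185, 0.083]
eef_rot: [0.001, 0.961, -0.275, 0.003]
wrist_force: [2.1, -0.7, 0.5]
opening: -0.001
grasp_force: 1.6
```

```bash
sed -i 's/^go(.*/go(np.append(O+(G(p[None])[0,0]-8)*ex,p[2]),Rt(-32,0))/' rod.py; python3 rod.py
```

```text
21.85 [ 538.7 -218.5   83. ] [ 2.1 -0.7  0.5] -0.001188024258096118 [-0.59  0.36  1.7  -0.    1.07  1.54]
tcp gauge [[89.2  0.2 83. ]]
scene 114 x [-39.4 -38.5  15.8  17.7] y [-6.7  2.6  9.3] z [63.4 69.6 71.7 72.5] slopes y,z per x [np.float64(-0.019), np.float64(0.0)]
scene red x [28.5 96.6] y [-36.6  38.5]
scene anvil x [-76.3 -31.5]
top red x [59.9 88.2] y [-36.8  36.2]
top knob [ 64.5  -0.  119.4]
xyz [-7.6, 0.2, -0.1] rot [0.001, -0.006, 0.001]
```

Call:
play_rows:
  xyz:
    - [-1.5,0,0]
    - [-3,0,0]
    - [-4.5,0,0]
    - [-6,0,0]
    - [-7.5,0,0]
    - [-9,0,0]
    - [-10,0,0]
    - [-11,0,0]
    - [-12,0,0]
    - [-13,0,0]
  rot:
    - [0,0,0]
    - [0,0,0]
    - [0,0,0]
    - [0,0,0]
    - [0,0,0]
    - [0,0,0]
    - [0,0,0]
    - [0,0,0]
    - [0,0,0]
    - [0,0,0]
  grip: [0,0,0,0,0,0,0,0,0,0]

```text
time_s: 23.2
eef_pos: [0.5278, -0.2117, 0.083]
eef_rot: [0.001, 0.961, -0.275, 0.003]
wrist_force: [3.6, -0.7, 1.9]
opening: -0.004
grasp_force: 2.3
```

```bash
python3 rod.py
```

```text
23.2 [ 527.8 -211.7   83. ] [ 3.6 -0.7  1.9] -0.00387313625827379 [-0.59  0.33  1.74 -0.    1.06  1.54]
tcp gauge [[76.4  0.2 83. ]]
scene 93 x [-52.7 -46.6   1.    2.6] y [-7.   2.8  9.2] z [63.1 69.2 71.8 72.3] slopes y,z per x [np.float64(-0.006), np.float64(0.041)]
scene red x [15.3 83.4] y [-36.4  38.3]
scene anvil x [-76.5 -34.8]
top red x [40.3 73.3] y [-36.7  36. ]
top knob [ 51.2  -0.5 119.9]
xyz [-7.8, 0.2, -0.1] rot [0.001, -0.007, 0.001]
```

Call:
play_rows:
  xyz:
    - [-0.5,0,0]
    - [-1,0,0]
    - [-1.5,0,0]
    - [-2,0,0]
    - [-2.5,0,0]
    - [-3,0,0]
    - [-3.5,0,0]
    - [-4,0,0]
    - [-4.5,0,0]
    - [-4.5,0,0]
  rot:
    - [0,0,0]
    - [0,0,0]
    - [0,0,0]
    - [0,0,0]
    - [0,0,0]
    - [0,0,0]
    - [0,0,0]
    - [0,0,0]
    - [0,0,0]
    - [0,0,0]
  grip: [0,0,0,0,0,0,0,0,0,0]

```text
time_s: 24.55
eef_pos: [0.5237, -0.2092, 0.0827]
eef_rot: [0.001, 0.961, -0.275, 0.003]
wrist_force: [3.6, -2.5, 3.6]
opening: 0.0
grasp_force: 2.1
```

Call:
play_rows:
  xyz:
    - [-0.3,0,0]
    - [-0.6,0,0]
    - [-0.9,0,0]
    - [-1.2,0,0]
    - [-1.4,0,0]
    - [-1.6,0,0]
    - [-1.8,0,0]
    - [-2,0,0]
    - [-2,0,0]
    - [-2,0,0]
  rot:
    - [0,0,0]
    - [0,0,0]
    - [0,0,0]
    - [0,0,0]
    - [0,0,0]
    - [0,0,0]
    - [0,0,0]
    - [0,0,0]
    - [0,0,0]
    - [0,0,0]
  grip: [0,0,0,0,0,0,0,0,0,0]

```text
time_s: 25.8
eef_pos: [0.523, -0.2088, 0.0828]
eef_rot: [0.002, 0.961, -0.275, 0.004]
wrist_force: [7.3, -4.2, -0.2]
opening: 0.004
grasp_force: 4.4
```

```bash
python3 rod.py
```

```text
25.8 [ 523.  -208.8   82.8] [ 7.3 -4.2 -0.2] 0.0037109534398176596 [-0.59  0.32  1.75 -0.    1.06  1.54]
tcp gauge [[70.8  0.1 82.8]]
scene 94 x [-53.3 -50.   -7.1  -3.2] y [-6.5  2.7  9.1] z [62.8 69.5 71.7 72.2] slopes y,z per x [np.float64(-0.015), np.float64(0.011)]
scene red x [ 9.2 78.4] y [-37.4  37.9]
scene anvil x [-75.9 -34.3]
top red x [30.9 68. ] y [-36.6  36.3]
top knob [ 4.590e+01 -1.000e-01  1.189e+02]
xyz [-8.0, 0.1, -0.0] rot [0.001, -0.009, 0.0]
```

Call:
play_rows:
  xyz:
    - [-0.3,0,0]
    - [-0.6,0,0]
    - [-0.9,0,0]
    - [-1.2,0,0]
    - [-1.4,0,0]
    - [-1.4,0,0]
    - [-1.4,0,0]
    - [-1.4,0,0]
    - [-1.4,0,0]
    - [-1.4,0,0]
  rot:
    - [0,0,0]
    - [0,0,0]
    - [0,0,0]
    - [0,0,0]
    - [0,0,0]
    - [0,0,0]
    - [0,0,0]
    - [0,0,0]
    - [0,0,0]
    - [0,0,0]
  grip: [0,0,0,0,0,0,0,0,0,0]

```text
time_s: 27.15
eef_pos: [0.523, -0.2088, 0.0829]
eef_rot: [0.002, 0.961, -0.276, 0.006]
wrist_force: [13.1, -6.1, -5.3]
opening: 0.0
grasp_force: 7.1
```

The pinch is at about 14 N with no further travel, so I'll back off and lift clear.

Call:
play_rows:
  xyz:
    - [1,0,0]
    - [2,0,0]
    - [4,0,0]
    - [8,0,0]
    - [14,0,0]
    - [18,0,-10]
    - [18,0,-40]
    - [18,0,-80]
    - [18,0,-120]
    - [18,0,-140]
  rot:
    - [0,0,0]
    - [0,0,0]
    - [0,0,0]
    - [0,0,0]
    - [0,0,0]
    - [0,0,0]
    - [0,0,0]
    - [0,0,0]
    - [0,0,0]
    - [0,0,0]
  grip: [0,0,0,0,0,0,0,0,0,0]

```text
time_s: 28.4
eef_pos: [0.5365, -0.217, 0.2265]
eef_rot: [0.002, 0.961, -0.275, 0.005]
wrist_force: [0.7, -0.9, -0.6]
opening: -0.0
grasp_force: 0.0
```

```bash
python3 rod.py p6.png
```

```text
28.4 [ 536.5 -217.   226.5] [ 0.7 -0.9 -0.6] -0.0003125851330134136 [-0.59  0.18  1.61 -0.    1.34  1.54]
tcp gauge [[ 86.6   0.3 226.5]]
scene 113 x [-53.2 -49.7   1.2   6.4] y [-7.5  2.7  9.4] z [63.7 69.2 71.9 72.6] slopes y,z per x [np.float64(-0.004), np.float64(0.009)]
scene red x [ 8. 78.] y [-37.6  38.3]
scene anvil x [-76.  -33.4]
scene knob [ 51.    0.9 119.1]
top red x [45.1 76.1] y [-36.4  35.9]
top knob [ 48.5  -0.4 119.7]
xyz [-8.7, 0.3, 0.1] rot [0.001, -0.013, 0.001]
```

View pics/p6.png

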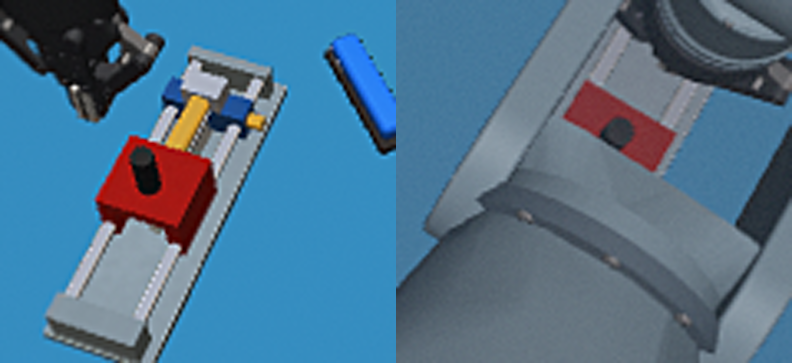

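The rod sits in the cradle at left crop (188,125), held between the anvil nose and the red carriage. The jaw is at gauge x 8 mm (anvil face -52 mm plus the 60 mm rod), and the gripper is clear. I'll hand in.

```bash
python3 -c "
from bench import ctrl
print(ctrl.hand_in())"
```

```text
the job is handed in; nothing more can be done
None
```

The brass rod is in the gauge cradle, pinched against the anvil at about 14 N and left closed. The gripper is clear and the job is handed in at about 28 s; the first grasp closed on nothing and was redone. I did not re-image the bin, mug or tape reel at the end.

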